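# Isolate the polishing machine, brush out its pot, and switch it back on

### The job

The pot of the polishing machine needs brushing out. Push the handle of the power isolator over to off, take the long brush out of its holder and work it up and down in the pot twice, each time right down to the pot's floor and back up to the rim; then stand the brush back in its holder and push the handle fully back to on. The power must be off whenever the brush is in the pot, and everything else on the bench stays where it is.

Things in the scene. Friction and masses are not known exactly. Their poses are not given: they have to be found in the camera images.
- isolator: Power isolator: grey box fixed to the bench, 140 x 140 mm, 60 mm high, black bar handle on top. Origin: centre of its underside; yaw varies by 0.5 rad. The handle's upright pivot is at x=+30, y=-30 mm. ON (start): handle points along the box's -x, at a raised black bar (36 mm long, 3 mm high). OFF: it points along the box's +y, at a raised round black stud (14 mm wide, 3 mm high).
- handle (a joint): Isolator handle angle: 0 = off (points along the box's +y), 1.571 = on (along the box's -x); clockwise from on to off, seen from above. Stops at both ends. A spring carries it over centre: leaving either stop it resists with about 0.45 N m (7 N at 65 mm), easing to none at 0.785; a little beyond that it snaps by itself to the other stop.
- isolator_pivot (a point): point on the handle's pivot axis, level with the handle's top (92 mm above the bench)
- handle_tip (a point): Outer end of the handle, middle of its top edge: 80 mm from the pivot, 92 mm above the bench. The handle is a straight bar 16 mm wide, 22 mm high (underside 70 mm above the bench, 10 mm above the box), ending 82 mm from the pivot; the round hub at the pivot is 40 mm across
- machine: Polishing machine fixed to the bench: round grey motor base 140 mm across and 40 mm high that carries an upright open steel pot, 76 mm across outside and 68 mm inside. Origin: centre of its underside
- pot_floor (a point): centre of the pot's inner floor, 45 mm above the bench
- pot_rim (a point): centre of the pot's mouth, level with its rim, 120 mm above the bench (the pot is 75 mm deep)
- holder: Brush holder fixed to the bench: open grey plastic cup, 80 mm across outside and 72 mm inside, on a disc 104 mm across. Origin: centre of its underside
- holder_floor (a point): centre of the holder's inner floor, 8 mm above the bench; the brush stands on it
- holder_rim (a point): centre of the holder's mouth, 72 mm above the bench
- brush: Long brush, loose, about 0.14 kg, standing upright in the holder on the flat foot of its head. Origin: centre of the foot; z up along the brush, top at 180 mm. Head: hard core 40 mm across (foot 45), 62 mm long, with soft bristle rings 58 mm across that offer no resistance; steel shaft 10 mm across; round wooden handle 24 mm across from 122 to 180 mm above the foot, gripped from above
- brush_top (a point): top of the brush handle, 180 mm above its foot
- jar: bystander, loose, to be left alone: closed glass jar with a blue cap, 70 mm across, 90 mm high
- reel: bystander, loose, to be left alone: bare metal wire reel standing on end, 60 mm across, 48 mm high
- board: bystander, loose, to be left alone: circuit board lying flat, 70 x 100 mm, parts up to 22 mm high
- screwdriver: bystander, loose, to be left alone: screwdriver lying, 180 mm long
- wrench: bystander, loose, to be left alone: spanner lying, 170 mm long
- tray: bystander, loose, to be left alone: divided open parts tray, 150 x 110 x 45 mm
- iron_stand: bystander, loose, to be left alone: soldering-iron stand with a sponge, 150 x 90 mm, 80 mm high
Things that resemble listed ones, but are neither listed nor needed, are in the scene too. Leave any brown look-alike of the isolator alone. There is more than one size of the brush; the one meant has the size given above.

How it is judged:
By the outcome, as a careful person would: the job done as asked, in the order asked, and still so for the second after the job is handed in, with the robot touching nothing.
It also fails if it takes over 72 s, if anything falls off the work surface, if the arm or the gripper's body presses on something with over 40 N, if the wrist force passes 120 N, or if a joint passes its speed limit or range.

### The arm

A 6-joint arm with a two-finger parallel gripper is mounted at the origin on the work surface. World frame = base frame: x ahead of the robot, y to its left, z up, the work surface at z = 0. Lengths are in m, angles in rad, forces in N, time in s.
With the tool pointing down it reaches from about 0.325 to 0.925 m from the base axis. Payload 3.1 kg.
Tool frame: the origin (TCP) lies on the centre line of the jaws, within the pads' length; the fingertips stand 22 mm ahead of it and the grasp point (between the pads) lies 3 mm ahead of it; z points along the fingers, y is the line along which they close (so a half turn about z gives the same grasp; the last joint's range is limited). The gripper opens to 85 mm and grips with 20 to 120 N. Pads are 22 mm wide; open, the fingers measure 114 mm over their backs; the gripper's body (76 mm by 85 mm) begins 54 mm behind the grasp point. The pads swing forward as they close: fully open they stand 13 mm farther back than shut.
Start: joints at [-1.272, 0.217, 1.613, -0, 1.311, -0.112], TCP at [0.25, -0.573, 0.253] pointing down, gripper open.
Joint ranges: [-2.75, 2.75], [-0.78, 2.1], [0.31, 2.55], [-1.13, 4.27], [0.13, 2.63], [-2.58, 2.58]. Speed limits (rad/s): [2.79, 2.79, 3.14, 3.14, 3.14, 3.14].

### API

Orientations are given as a unit quaternion [x, y, z, w].
In Python, from cell import arm, capture, camera_params, order gives the robot as it stands.
- The arm moves only by the tool send_rows, never from a script. Its arguments are lists of equal length, an entry for each row: "translation": the shift along the world's x, y, z in m, a list of three; "twist": the turn about the world's z in rad; "jaw": the closure, from 0 (fully open) to 1 (shut). A call has 1 to 10 rows; each row shifts and turns the commanded pose from where the row before left it; what a row does not reach is not made up. A row lasts 1/10 s, in which the tool goes at most 50 mm and 8.59 degrees, less where a joint would pass 70% of its speed; a pose out of reach is approached as far as the arm can. A call is refused whole if a number of a shift passes 0.05 or a number of a turn 0.15, either way. A call with a gripper value outside its range is refused whole. The fingers move at their own pace and stop on an object; "force" is the grip in N (left out, the last holds). Time passes only in rows, so rows that do not move let the fingers close. It gives the time, the measured TCP pose, the force, the opening and the grip force at its end, in the units of the state.
- arm.state(): the state, without advancing time (a new reading comes with each control period).
- capture(name): name is "scene" or "top" or "wrist"; returns the picture (420x560x3 uint8, red, green, blue); there is no depth.
- camera_params(name): a dict with "fx", "fy", "cx", "cy" (pixels), "cam_to_world" (4x4, takes a point from camera to world coordinates); the wrist camera has in their place "T_tool_cam" (4x4, takes a point from camera to tool coordinates, whose origin is the TCP and whose axes are the flange's). Camera axes: x right, y down, z forward; pixel columns grow to the right and rows downward; lengths in m; the calibration is good to about 2 mm. A picture is of the moment at which its call begins: read the wrist's pose just before it. camera_params takes no time and is no camera call.
- order.hand_in(): hands the job in; it is judged then, once.
The state is a dict: "clock": time; "joints": joint angles; "qd": joint speeds; "joint_torque": joint torques, N m; "ee_pos": TCP position; "ee_rot": TCP orientation; "wrist_force": force on the tool from outside, world axes, zero at the start; "wrist_torque": the same for the moment, N m; "grip_width": opening from 0.0 (shut) to 1.0 (fully open); "grasp_force": force on a finger pad.
Only numpy, scipy, OpenCV 4.12 (cv2) and the standard library are available. Lean on these libraries where they do the work, as an engineer would, in place of code of your own. Each camera call takes 0.05 s, during which the arm holds its last target. There are 200 camera calls.

## Working session

There is one attempt and no reset: what is moved stays moved. The work goes in short steps, Python scripts to look and compute and a tool call to move; the robot and the scene stay as the last step left them, time stands still between calls to the robot, and variables do not carry over. Pictures are saved under pics/ and viewed, at most 12 in all, crops included, and the job is handed in when it is done.

Besides the shell and the picture viewer there is one more tool, called after ">>>" by a JSON object that holds its "fn" and its "kwargs", one argument or row to a line. send_rows: Moves the arm, as the interface text tells. Its arguments: {"type":"object","properties":{"translation":{"type":"array","items":{"type":"array","items":{"type":"number"}}},"twist":{"type":"array","items":{"type":"number"}},"jaw":{"type":"array","items":{"type":"number"}},"force":{"type":"number"}},"required":["translation","twist","jaw"]}

```bash
mkdir -p pics; cat > h.py <<'E'
import numpy as np, cv2
from cell import arm, capture, camera_params, order
def save(n,im): cv2.imwrite(f'pics/{n}.png',im[:,:,::-1])
def ray(p,uv,z,M=None):
    M=p["cam_to_world"] if M is None else M
    M=np.array(M); d=M[:3,:3]@np.array([(uv[0]-p['cx'])/p['fx'],(uv[1]-p['cy'])/p['fy'],1])
    o=M[:3,3]; return o+d*(z-o[2])/d[2]
def proj(p,X,M=None):
    M=p["cam_to_world"] if M is None else M
    q=np.linalg.inv(np.array(M))@np.append(X,1); return np.array([p['fx']*q[0]/q[2]+p['cx'],p['fy']*q[1]/q[2]+p['cy']])
E
python3 - <<'E'
from h import *
for n in('top','scene'):
    im=capture(n); save(n,im); np.save(n,im); p=camera_params(n); print(p['fx'],np.round(p['cam_to_world'],3).tolist())
s=arm.state(); print(s['clock'],s['ee_pos'],s['ee_rot'],s['grip_width'])
print(camera_params('wrist'))
E
```

```text
426.8718361520679 [[0.022, -0.986, 0.168, 0.353], [-1.0, -0.024, -0.008, -0.005], [0.012, -0.168, -0.986, 1.279], [0.0, 0.0, 0.0, 1.0]]
456.53102020284854 [[0.153, 0.741, -0.654, 1.483], [0.988, -0.119, 0.096, -0.116], [-0.006, -0.661, -0.751, 1.186], [0.0, 0.0, 0.0, 1.0]]
0.1 [ 0.24941444 -0.57233138  0.25208898] [ 9.78976591e-01  2.03969760e-01 -9.58534760e-05 -1.07828370e-03] 1.0027068378980102
{'fx': 357.4727058620024, 'fy': 357.4727058620024, 'cx': 279.92556160769607, 'cy': 212.05220475739054, 'T_tool_cam': array([[ 3.45553741e-04, -9.61707334e-01, -2.74078244e-01,
         6.98666811e-02],
       [ 9.99999921e-01,  3.86790047e-04, -9.64144803e-05,
        -3.36058444e-04],
       [ 1.98733250e-04, -2.74078189e-01,  9.61707391e-01,
        -1.20605606e-01],
       [ 0.00000000e+00,  0.00000000e+00,  0.00000000e+00,
         1.00000000e+00]])}
```

View pics/top.png

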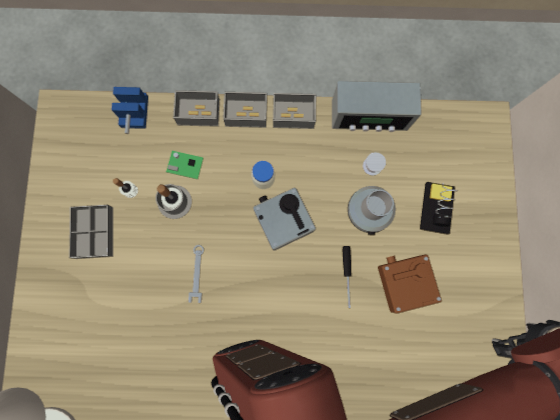

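View pics/scene.png

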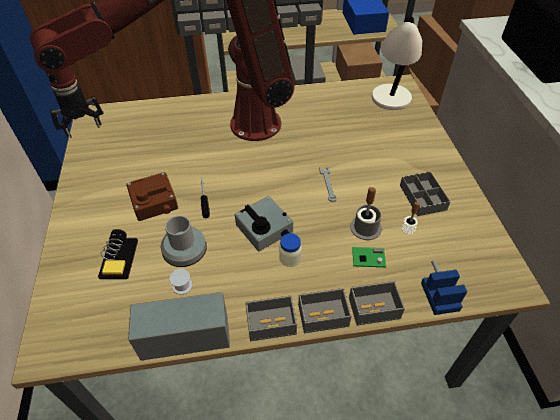

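The top view shows the isolator box at about (285,218) with its hub at (289,203) and the handle pointing to (300,230). The pot is at (376,205), the long brush in its holder at (172,198), a small look-alike brush at (125,188), and the brown look-alike isolator at (410,283). I'll zoom in next.

```bash
python3 - <<'E'
from h import *
t=np.load('top.npy'); s=np.load('scene.npy')
a=lambda im,x,y,w,h,k:cv2.resize(im[y:y+h,x:x+w],None,fx=k,fy=k,interpolation=cv2.INTER_CUBIC)
r1=np.hstack([a(t,240,175,80,80,3.3)[:264,:264],a(t,335,170,80,80,3.3)[:264,:264],a(t,140,160,80,80,3.3)[:264,:264]])
r2=np.hstack([a(s,225,180,80,80,3.3)[:264,:264],a(s,150,200,80,80,3.3)[:264,:264],a(s,335,175,80,80,3.3)[:264,:264]])
save('crops',np.vstack([r1,r2]))
E
```

```text
(no output)
```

View pics/crops.png

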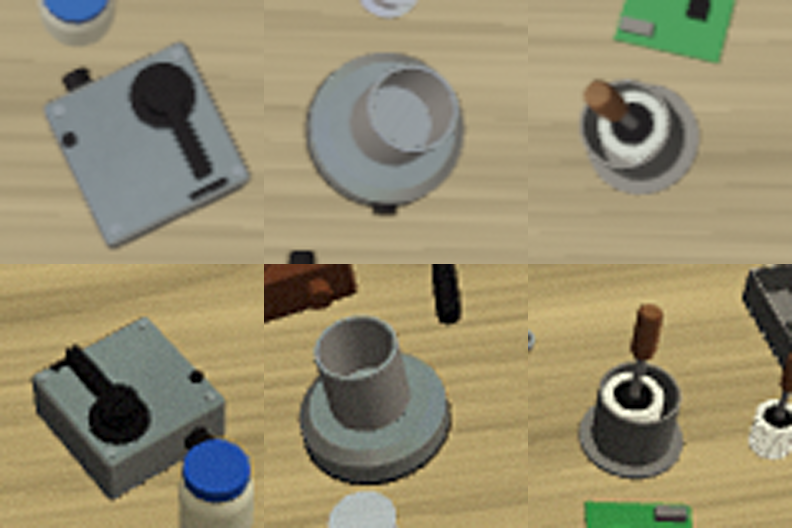

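The crops confirm the layout: the handle points to the raised bar at top pixel (303,232) and the stud is at (261,217). I'll compute positions from both views.

```bash
python3 - <<'E'
from h import *
t=camera_params('top'); s=camera_params('scene')
T=lambda x,y,ox,oy:(ox+x/3.3,oy+y/3.3)
def show(n,p,uv,z): print(n,np.round(ray(p,uv,z),4))
show('hub t',t,T(162,95,240,175),.092); show('hub s',s,T(120,413-264,225,180),.092)
show('stud t',t,T(68,138,240,175),.063); show('stud s',s,T(196,377-264,225,180),.063)
show('bar t',t,T(209,188,240,175),.063); show('tip t',t,T(205,172,240,175),.092)
for c in [(45,105),(182,42),(247,182),(114,246)]: show('corner',t,T(*c,240,175),.06)
show('pot t',t,T(415-264,111,335,170),.12); show('pot s',s,T(357-264,347-264,150,200),.12)
show('base t',t,T(385-264,130,335,170),.04);
show('brush t',t,T(600-528,93,140,160),.188); show('brush s',s,T(650-528,312-264,335,175),.188)
show('disc t',t,T(643-528,137,140,160),.004);show('hrim s',s,T(637-528,393-264,335,175),.072)
show('jar',t,(263,170),.09)
E
```

```text
hub t [ 0.5777 -0.0489  0.092 ]
hub s [ 0.6033 -0.0491  0.092 ]
stud t [0.543  0.0315 0.063 ]
stud s [0.547  0.0315 0.063 ]
bar t [ 0.5019 -0.0922  0.063 ]
tip t [ 0.512  -0.0866  0.092 ]
corner [0.5723 0.0526 0.06  ]
corner [ 0.632 -0.067  0.06 ]
corner [ 0.5084 -0.1255  0.06  ]
corner [ 0.4499 -0.0109  0.06  ]
pot t [ 0.579  -0.3019  0.12  ]
pot s [ 0.5863 -0.2972  0.12  ]
base t [ 0.5766 -0.2951  0.04  ]
brush t [0.5928 0.2872 0.188 ]
brush s [0.5972 0.2894 0.188 ]
disc t [0.5929 0.2945 0.004 ]
hrim s [0.5961 0.2938 0.072 ]
jar [0.6749 0.0277 0.09  ]
```

>>> {"fn": "send_rows", "kwargs": {
  "translation": [
    [0.026, 0.041, 0],
    [0.026, 0.041, 0],
    [0.026, 0.041, 0],
    [0.026, 0.041, 0],
    [0.026, 0.041, 0],
    [0.026, 0.041, 0],
    [0.026, 0.041, 0],
    [0.026, 0.041, 0],
    [0.026, 0.041, 0],
    [0.026, 0.041, 0]
  ],
  "twist": [0, 0, 0, 0, 0, 0, 0, 0, 0, 0],
  "jaw": [1, 1, 1, 1, 1, 1, 1, 1, 1, 1],
  "force": 40
}}

```text
clock: 1.1
ee_pos: [0.51, -0.161, 0.2529]
ee_rot: [0.979, 0.204, -0.0, -0.0]
wrist_force: [0.2, -0.7, 0.4]
grip_width: 0.001
grasp_force: 0.0
```

>>> {"fn": "send_rows", "kwargs": {
  "translation": [
    [0.016, 0.026, 0],
    [0.016, 0.026, 0],
    [0, 0, 0],
    [0, 0, 0]
  ],
  "twist": [0, 0, 0, 0],
  "jaw": [1, 1, 1, 1]
}}

```text
clock: 1.5
ee_pos: [0.5413, -0.1105, 0.2527]
ee_rot: [0.979, 0.205, -0.001, -0.0]
wrist_force: [0.2, -0.7, 0.2]
grip_width: 0.004
grasp_force: 0.0
```

```bash
cat >> h.py <<'E'
from scipy.spatial.transform import Rotation as R
def wM():
    s=arm.state(); M=np.eye(4); M[:3,:3]=R.from_quat(s['ee_rot']).as_matrix(); M[:3,3]=s['ee_pos']
    return M@np.array(camera_params('wrist')['T_tool_cam'])
def wlook(n):
    M=wM(); im=capture('wrist'); np.save(n,im); np.save(n+'_M',M); save(n,im); return im,M
def st():
    s=arm.state(); print(round(s['clock'],2),np.round(s['ee_pos'],4),np.round(s['ee_rot'],3),np.round(s['wrist_force'],1),round(float(s['grip_width']),3),s['grasp_force'],np.round(s['joints'],2))
E
python3 -c "
from h import *
st(); wlook('w1')"
```

```text
1.5 [ 0.5413 -0.1105  0.2527] [ 0.979  0.205 -0.001 -0.   ] [ 0.2 -0.7  0.2] 0.004 0.0 [-0.33  0.06  1.79 -0.    1.29  0.83]
```

View pics/w1.png

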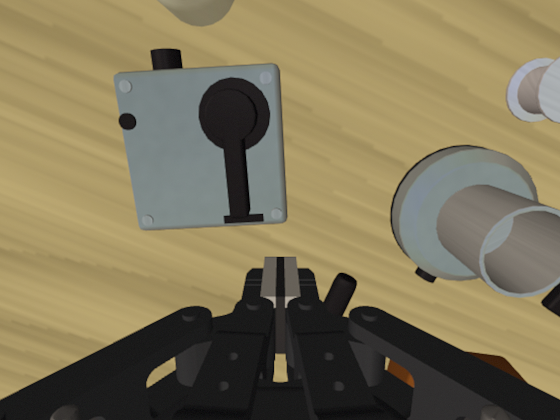

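The wrist view shows the hub at (234,115), stud (127,121), bar (244,218), the handle end near (239,215), and the pot's rim at about (530,252).

```bash
python3 - <<'E'
from h import *
p=camera_params('wrist'); M=np.load('w1_M.npy')
r=lambda u,v,z:ray(p,(u,v),z,M)[:2]
C=np.array([r(*c,.06) for c in [(116,72),(279,64),(287,222),(139,230)]]); c=C.mean(0)
e=C[1]-C[2]; e2=C[0]-C[3]; print('c',c,'yaws',np.arctan2(e[1],e[0]),np.arctan2(e2[1],e2[0]))
hub,stud,bar=r(234,115,.092),r(127,121,.063),r(244,218,.063); print(hub,stud,bar,'pot',r(530,252,.12))
d=hub-bar;print('yaw',np.arctan2(d[1],d[0])); d=stud-hub; print(np.arctan2(d[1],d[0])-np.pi/2)
d=hub-stud
P=np.array([.5795,-.050]); y=.46
last=np.array([.5413,-.1105])
for th in np.arange(0,66,6):
    f=y+np.pi-np.radians(th); X=P+.062*np.array([np.cos(f),np.sin(f)])+.0225*np.array([-np.sin(f),np.cos(f)])
    print(th,np.round(X,4),np.round(X-last,4)); last=X
E
```

```text
c [ 0.54703758 -0.03676999] yaws 0.4666041003663732 0.44225536292314416
[ 0.58770044 -0.05158823] [0.54521446 0.03223549] [ 0.50565366 -0.09000488] pot [ 0.58626516 -0.29798818]
yaw 0.43790904722869534
0.4691119833425792
0 [ 0.5339 -0.0977] [-0.0074  0.0128]
6 [ 0.5292 -0.0927] [-0.0047  0.005 ]
12 [ 0.525  -0.0872] [-0.0042  0.0055]
18 [ 0.5214 -0.0813] [-0.0036  0.0059]
24 [ 0.5185 -0.075 ] [-0.003   0.0062]
30 [ 0.5162 -0.0685] [-0.0023  0.0065]
36 [ 0.5146 -0.0618] [-0.0016  0.0067]
42 [ 0.5137 -0.0549] [-0.0009  0.0068]
48 [ 0.5136 -0.048 ] [-0.0002  0.0069]
54 [ 0.5141 -0.0412] [0.0006 0.0069]
60 [ 0.5154 -0.0344] [0.0013 0.0068]
```

>>> {"fn": "send_rows", "kwargs": {
  "translation": [
    [0.005, 0, -0.03],
    [0, 0, -0.04],
    [0, 0, -0.04],
    [0, 0, -0.03],
    [0, 0, -0.016],
    [0, 0, 0],
    [-0.004, 0.006, 0],
    [-0.003, 0.006, 0],
    [0, 0, 0]
  ],
  "twist": [0, 0, 0, 0, 0, 0, 0, 0, 0],
  "jaw": [1, 1, 1, 1, 1, 1, 1, 1, 1]
}}

```text
clock: 2.45
ee_pos: [0.54, -0.0986, 0.0988]
ee_rot: [0.979, 0.204, 0.001, 0.0]
wrist_force: [-0.4, 0.3, 0.3]
grip_width: 0.004
grasp_force: 0.0
```

>>> {"fn": "send_rows", "kwargs": {
  "translation": [
    [-0.0047, 0.005, 0],
    [-0.0042, 0.0055, 0],
    [-0.0036, 0.0059, 0],
    [-0.003, 0.0062, 0],
    [-0.0023, 0.0065, 0],
    [-0.0016, 0.0067, 0],
    [-0.0009, 0.0068, 0],
    [-0.0002, 0.0069, 0],
    [0.0006, 0.0069, 0],
    [0.0013, 0.0068, 0]
  ],
  "twist": [-0.105, -0.105, -0.105, -0.105, -0.105, -0.105, -0.105, -0.105, -0.105, -0.105],
  "jaw": [1, 1, 1, 1, 1, 1, 1, 1, 1, 1]
}}

```text
clock: 3.45
ee_pos: [0.5216, -0.0356, 0.0986]
ee_rot: [0.949, -0.316, 0.001, -0.0]
wrist_force: [1.2, 0.4, 1.0]
grip_width: 0.001
grasp_force: 0.0
```

>>> {"fn": "send_rows", "kwargs": {
  "translation": [
    [0, 0, 0],
    [0, -0.01, 0.03],
    [0, 0, 0.05],
    [0, 0, 0.05],
    [0, 0, 0.05],
    [0, 0, 0]
  ],
  "twist": [0, 0, 0, 0, 0, 0],
  "jaw": [1, 1, 1, 0.5, 0, 0]
}}

```text
clock: 4.05
ee_pos: [0.5262, -0.0472, 0.288]
ee_rot: [0.95, -0.313, 0.01, -0.001]
wrist_force: [0.3, 0.5, 0.3]
grip_width: 0.509
grasp_force: 0.0
```

```bash
python3 - <<'E'
from h import *
st(); im,_=wlook('w2'); t=capture('top')
a=cv2.resize(t[170:260,130:320],(800,379),interpolation=cv2.INTER_CUBIC)
save('c2',np.vstack([cv2.resize(im,(293,220)) if 0 else np.hstack([cv2.resize(im,(293,220)),np.zeros((220,507,3),np.uint8)]),a]))
E
```

```text
4.05 [ 0.5262 -0.0472  0.288 ] [ 0.95  -0.313  0.01  -0.001] [0.3 0.5 0.3] 0.509 0.0 [-0.22 -0.03  1.81 -0.    1.34  1.99]
```

View pics/c2.png

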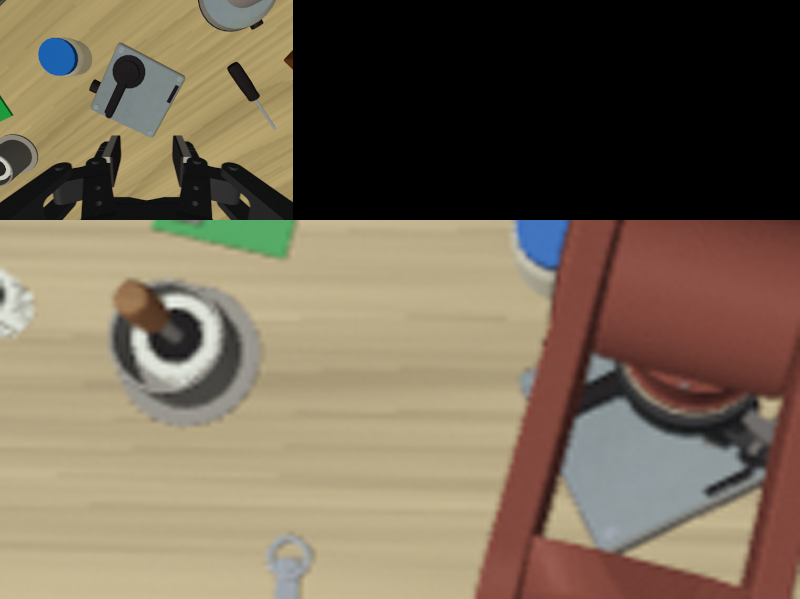

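The handle now points to the stud, so the power is off. The brush is untouched in its holder at about (.595,.289). I'm moving above it with the jaws open.

>>> {"fn": "send_rows", "kwargs": {
  "translation": [
    [0.007, 0.0335, 0.002],
    [0.007, 0.0335, 0.002],
    [0.007, 0.0335, 0.002],
    [0.007, 0.0335, 0.002],
    [0.007, 0.0335, 0.002],
    [0.007, 0.0335, 0.002],
    [0.007, 0.0335, 0],
    [0.007, 0.0335, 0],
    [0.007, 0.0335, 0],
    [0.006, 0.0335, 0]
  ],
  "twist": [0.105, 0.105, 0.105, 0.105, 0.105, 0.105, 0.105, 0.105, 0.105, 0.105],
  "jaw": [0, 0, 0, 0, 0, 0, 0, 0, 0, 0]
}}

```text
clock: 5.15
ee_pos: [0.589, 0.29, 0.2862]
ee_rot: [0.978, 0.207, -0.002, 0.0]
wrist_force: [-0.2, -0.3, 0.1]
grip_width: 1.001
grasp_force: 0.0
```

>>> {"fn": "send_rows", "kwargs": {
  "translation": [
    [0, 0, 0],
    [0, 0, 0],
    [0, 0, 0]
  ],
  "twist": [0, 0, 0],
  "jaw": [0, 0, 0]
}}

```text
clock: 5.45
ee_pos: [0.5893, 0.288, 0.2877]
ee_rot: [0.979, 0.204, -0.001, 0.001]
wrist_force: [0.1, -0.5, -0.1]
grip_width: 1.002
grasp_force: 0.0
```

```bash
python3 -c "
from h import *
st(); wlook('w3')"
```

```text
5.45 [0.5893 0.288  0.2877] [ 0.979  0.204 -0.001  0.001] [ 0.1 -0.5 -0.1] 1.002 0.0 [ 0.35  0.26  1.5  -0.    1.39  1.51]
```

View pics/w3.png

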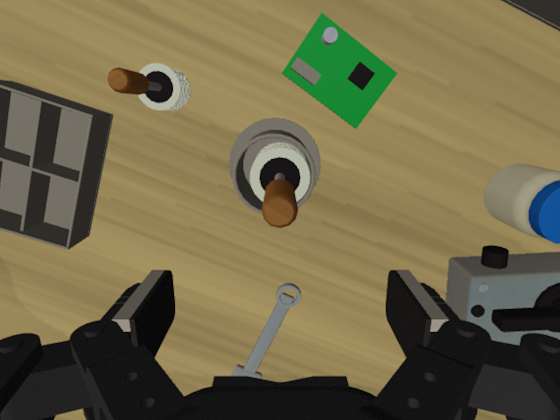

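The wrist view shows the brush top at about (280,211), centred between the jaws, and the holder disc around (276,165).

```bash
python3 - <<'E'
from h import *
p=camera_params('wrist'); M=np.load('w3_M.npy')
r=lambda u,v,z:np.round(ray(p,(u,v),z,M)[:2],4)
print(r(280,211,.188),r(279,178,.07),'disc',r(276,165,.004))
E
```

```text
[0.5961 0.2912] [0.595  0.2917] disc [0.5959 0.296 ]
```

>>> {"fn": "send_rows", "kwargs": {
  "translation": [
    [0.0065, 0.003, 0],
    [0, 0, -0.03],
    [0, 0, -0.04],
    [0, 0, -0.03],
    [0, 0, -0.02],
    [0, 0, -0.003],
    [0, 0, 0]
  ],
  "twist": [0, 0, 0, 0, 0, 0, 0],
  "jaw": [0, 0, 0, 0, 0, 0.3, 0.6]
}}

```text
clock: 6.2
ee_pos: [0.5967, 0.2916, 0.166]
ee_rot: [0.979, 0.204, -0.0, 0.0]
wrist_force: [1.2, -0.9, 1.3]
grip_width: 0.694
grasp_force: 0.0
```

>>> {"fn": "send_rows", "kwargs": {
  "translation": [
    [0, 0, 0],
    [0, 0, 0],
    [0, 0, 0],
    [0, 0, 0],
    [0, 0, 0],
    [0, 0, 0]
  ],
  "twist": [0, 0, 0, 0, 0, 0],
  "jaw": [1, 1, 1, 1, 1, 1],
  "force": 70
}}

```text
clock: 6.8
ee_pos: [0.5981, 0.2927, 0.1689]
ee_rot: [0.979, 0.204, 0.002, -0.0]
wrist_force: [-0.0, -0.7, 6.1]
grip_width: 0.266
grasp_force: 68.9
```

Gripped with the opening at about 22.6 mm. Lifting and carrying to the pot.

>>> {"fn": "send_rows", "kwargs": {
  "translation": [
    [0, 0, 0.02],
    [0, 0, 0.035],
    [0, 0, 0.035],
    [0, 0, 0.035],
    [0, 0, 0.025],
    [0, 0, 0],
    [0, -0.02, 0],
    [0, -0.035, 0],
    [0, -0.035, 0],
    [0, -0.04, 0]
  ],
  "twist": [0, 0, 0, 0, 0, 0, 0, 0, 0, 0],
  "jaw": [1, 1, 1, 1, 1, 1, 1, 1, 1, 1]
}}

```text
clock: 7.8
ee_pos: [0.5946, 0.1603, 0.3124]
ee_rot: [0.979, 0.204, -0.003, 0.0]
wrist_force: [0.4, -1.1, -1.0]
grip_width: 0.268
grasp_force: 68.7
```

>>> {"fn": "send_rows", "kwargs": {
  "translation": [
    [0, -0.04, 0],
    [0, -0.04, 0],
    [0, -0.04, 0],
    [0, -0.04, 0],
    [0, -0.04, 0],
    [0, -0.04, 0],
    [-0.003, -0.04, 0],
    [-0.003, -0.04, 0],
    [-0.003, -0.04, 0],
    [-0.003, -0.04, 0]
  ],
  "twist": [0, 0, 0, 0, 0, 0, 0, 0, 0, 0],
  "jaw": [1, 1, 1, 1, 1, 1, 1, 1, 1, 1]
}}

```text
clock: 8.8
ee_pos: [0.582, -0.2395, 0.3124]
ee_rot: [0.979, 0.204, -0.002, -0.002]
wrist_force: [0.4, -0.0, -1.1]
grip_width: 0.262
grasp_force: 68.7
```

>>> {"fn": "send_rows", "kwargs": {
  "translation": [
    [0, -0.035, 0],
    [0, -0.02, 0],
    [0, -0.005, 0],
    [0, 0, 0],
    [0, 0, 0],
    [0, 0, 0]
  ],
  "twist": [0, 0, 0, 0, 0, 0],
  "jaw": [1, 1, 1, 1, 1, 1]
}}

```text
clock: 9.4
ee_pos: [0.5848, -0.296, 0.3163]
ee_rot: [0.979, 0.205, 0.0, -0.0]
wrist_force: [-0.4, 0.3, -1.6]
grip_width: 0.265
grasp_force: 68.8
```

```bash
python3 - <<'E'
from h import *
st(); im,_=wlook('w4'); s=capture('scene'); np.save('s4',s)
save('c4',np.hstack([cv2.resize(im,(440,330)),cv2.resize(s[150:260,120:240],(360,330),interpolation=cv2.INTER_CUBIC)]))
E
```

```text
9.4 [ 0.5848 -0.296   0.3163] [ 0.979  0.205  0.    -0.   ] [-0.4  0.3 -1.6] 0.265 68.78645913675427 [-0.58  0.24  1.47  0.    1.43  0.58]
```

View pics/c4.png

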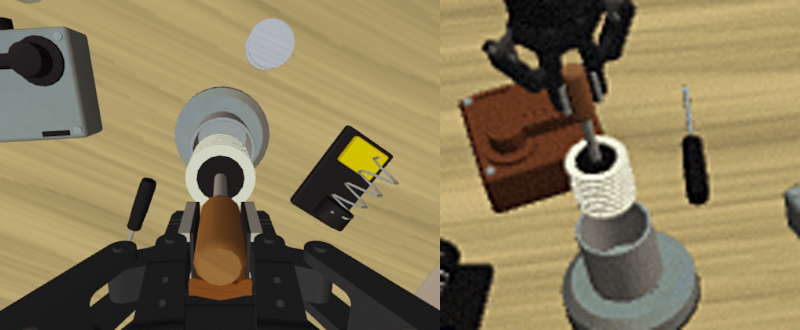

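The wrist view shows the brush head at full-frame (281,225) above the pot and base disc centred at about (283,167). The scene view shows it hanging upright over the pot's mouth. I'll compare the two numerically.

```bash
python3 - <<'E'
from h import *
p=camera_params('wrist'); M=np.load('w4_M.npy'); s=camera_params('scene')
r=lambda u,v,z:np.round(ray(p,(u,v),z,M)[:2],4)
f=440/560
print('head',r(221/f,177/f,.218),'base',r(222/f,131/f,.04))
print('scene head',np.round(ray(s,(120+(600-440)/3,150+160/3),.218),4),'potrim',np.round(ray(s,(120+(613-440)/3,150+224/3),.12),4))
# base disc fit by ellipse in wrist image
im=np.load('w4.npy').astype(int); h=cv2.cvtColor(im.astype(np.uint8),cv2.COLOR_RGB2HSV)
m=((h[...,0]>85)&(h[...,0]<125)&(h[...,1]>15)&(h[...,1]<90)).astype(np.uint8)
m[:,:200]=0;m[:,350:]=0
n,l,stt,c=cv2.connectedComponentsWithStats(m)
i=1+np.argmax(stt[1:,4]);print(stt[i]);cs=np.vstack(cv2.findContours((l==i).astype(np.uint8),0,1)[0])
x,y,w,hh=stt[i][:4]; print('base fit: left/right at',r(x,y+hh*.5,.04),r(x+w,y+hh*.5,.04),'top',r(x+w/2,y,.04))
E
```

```text
head [ 0.5837 -0.297 ] base [ 0.5943 -0.2945]
scene head [ 0.5862 -0.2938  0.218 ] potrim [ 0.5842 -0.2988  0.12  ]
[ 223  123  106   81 2691]
base fit: left/right at [ 0.571  -0.2324] [ 0.6183 -0.3403] top [ 0.6347 -0.2689]
```

>>> {"fn": "send_rows", "kwargs": {
  "translation": [
    [0, -0.003, 0],
    [0, 0, -0.02],
    [0, 0, -0.025],
    [0, 0, -0.025],
    [0, 0, -0.02],
    [0, 0, -0.012],
    [0, 0, 0],
    [0, 0, 0]
  ],
  "twist": [0, 0, 0, 0, 0, 0, 0, 0],
  "jaw": [1, 1, 1, 1, 1, 1, 1, 1]
}}

```text
clock: 10.3
ee_pos: [0.5849, -0.301, 0.215]
ee_rot: [0.979, 0.204, 0.0, 0.0]
wrist_force: [0.1, -0.3, -1.4]
grip_width: 0.261
grasp_force: 68.7
```

>>> {"fn": "send_rows", "kwargs": {
  "translation": [
    [0, 0, -0.003],
    [0, 0, -0.003],
    [0, 0, 0],
    [0, 0, 0]
  ],
  "twist": [0, 0, 0, 0],
  "jaw": [1, 1, 1, 1]
}}

```text
clock: 10.7
ee_pos: [0.5846, -0.3009, 0.2086]
ee_rot: [0.979, 0.204, 0.0, 0.0]
wrist_force: [0.1, 0.3, -1.0]
grip_width: 0.263
grasp_force: 68.8
```

>>> {"fn": "send_rows", "kwargs": {
  "translation": [
    [0, 0, -0.003],
    [0, 0, 0],
    [0, 0, 0]
  ],
  "twist": [0, 0, 0],
  "jaw": [1, 1, 1]
}}

```text
clock: 11.0
ee_pos: [0.5849, -0.3012, 0.206]
ee_rot: [0.979, 0.204, 0.0, 0.001]
wrist_force: [-0.1, 0.1, 0.9]
grip_width: 0.267
grasp_force: 69.0
```

```bash
python3 - <<'E'
from h import *
st(); s=capture('scene'); im=capture('wrist')
save('c5',np.hstack([cv2.resize(im,(440,330)),cv2.resize(s[150:260,120:240],(360,330),interpolation=cv2.INTER_CUBIC)]))
E
```

```text
11.0 [ 0.5849 -0.3012  0.206 ] [0.979 0.204 0.    0.001] [-0.1  0.1  0.9] 0.267 69.0100657241419 [-0.58  0.32  1.57 -0.    1.24  0.58]
```

View pics/c5.png

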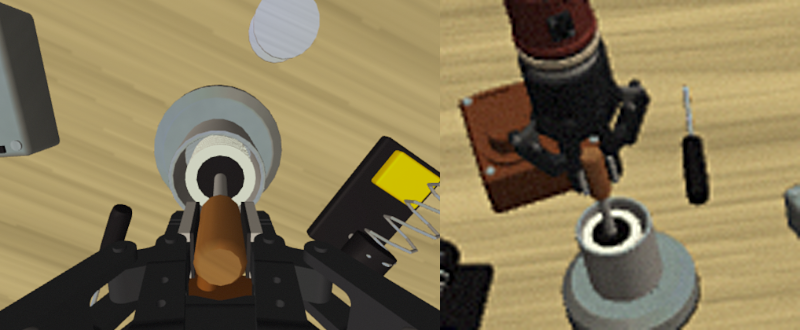

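The brush is centred inside the pot (head at about (609,233) in the scene crop) and just touching the floor. I'll press slightly, then do the two strokes.

>>> {"fn": "send_rows", "kwargs": {
  "translation": [
    [0, 0, -0.002],
    [0, 0, 0],
    [0, 0, 0]
  ],
  "twist": [0, 0, 0],
  "jaw": [1, 1, 1]
}}

```text
clock: 11.4
ee_pos: [0.5852, -0.3013, 0.2059]
ee_rot: [0.979, 0.204, 0.001, 0.001]
wrist_force: [-1.1, 0.0, 7.3]
grip_width: 0.263
grasp_force: 69.7
```

>>> {"fn": "send_rows", "kwargs": {
  "translation": [
    [0, 0, 0.015],
    [0, 0, 0.025],
    [0, 0, 0.025],
    [0, 0, 0.02],
    [0, 0, 0],
    [0, 0, 0],
    [0, 0, 0]
  ],
  "twist": [0, 0, 0, 0, 0, 0, 0],
  "jaw": [1, 1, 1, 1, 1, 1, 1]
}}

```text
clock: 12.1
ee_pos: [0.5836, -0.3001, 0.2861]
ee_rot: [0.979, 0.204, -0.001, -0.001]
wrist_force: [-0.5, 0.5, -1.9]
grip_width: 0.263
grasp_force: 68.8
```

>>> {"fn": "send_rows", "kwargs": {
  "translation": [
    [0, 0, -0.015],
    [0, 0, -0.025],
    [0, 0, -0.025],
    [0, 0, -0.015],
    [0, 0, -0.003],
    [0, 0, -0.002],
    [0, 0, 0],
    [0, 0, 0]
  ],
  "twist": [0, 0, 0, 0, 0, 0, 0, 0],
  "jaw": [1, 1, 1, 1, 1, 1, 1, 1]
}}

```text
clock: 12.9
ee_pos: [0.5844, -0.3003, 0.2054]
ee_rot: [0.979, 0.204, -0.0, -0.001]
wrist_force: [-3.6, 2.4, 10.5]
grip_width: 0.263
grasp_force: 70.2
```

Both floor strokes made contact (7–10 N). Withdrawing and returning to the holder.

>>> {"fn": "send_rows", "kwargs": {
  "translation": [
    [0, 0, 0.015],
    [0, 0, 0.025],
    [0, 0, 0.03],
    [0, 0, 0.025],
    [0, 0, 0.015],
    [0, 0, 0],
    [0, 0.02, 0],
    [0, 0.035, 0],
    [0, 0.04, 0],
    [0, 0.04, 0]
  ],
  "twist": [0, 0, 0, 0, 0, 0, 0, 0, 0, 0],
  "jaw": [1, 1, 1, 1, 1, 1, 1, 1, 1, 1]
}}

```text
clock: 13.9
ee_pos: [0.5831, -0.1632, 0.3102]
ee_rot: [0.979, 0.204, -0.002, -0.002]
wrist_force: [-0.4, 0.5, -1.1]
grip_width: 0.262
grasp_force: 68.9
```

>>> {"fn": "send_rows", "kwargs": {
  "translation": [
    [0, 0.04, 0],
    [0, 0.04, 0],
    [0, 0.04, 0],
    [0, 0.04, 0],
    [0, 0.04, 0],
    [0, 0.04, 0],
    [0.003, 0.04, 0],
    [0.003, 0.04, 0],
    [0.003, 0.04, 0],
    [0.003, 0.04, 0]
  ],
  "twist": [0, 0, 0, 0, 0, 0, 0, 0, 0, 0],
  "jaw": [1, 1, 1, 1, 1, 1, 1, 1, 1, 1]
}}

```text
clock: 14.9
ee_pos: [0.5945, 0.2364, 0.3104]
ee_rot: [0.979, 0.204, -0.002, -0.0]
wrist_force: [0.6, -1.1, -0.9]
grip_width: 0.258
grasp_force: 68.9
```

>>> {"fn": "send_rows", "kwargs": {
  "translation": [
    [0, 0.035, 0],
    [0, 0.02, 0],
    [0, 0.004, 0],
    [0, 0, 0],
    [0, 0, 0],
    [0, 0, 0]
  ],
  "twist": [0, 0, 0, 0, 0, 0],
  "jaw": [1, 1, 1, 1, 1, 1]
}}

```text
clock: 15.5
ee_pos: [0.5968, 0.2915, 0.3133]
ee_rot: [0.979, 0.203, -0.0, 0.0]
wrist_force: [0.4, 0.2, -0.7]
grip_width: 0.263
grasp_force: 69.0
```

```bash
python3 - <<'E'
from h import *
st(); s=capture('scene'); im,_=wlook('w6')
save('c6',np.hstack([cv2.resize(im,(440,330)),cv2.resize(s[150:260,310:430],(360,330),interpolation=cv2.INTER_CUBIC)]))
E
```

```text
15.5 [0.5968 0.2915 0.3133] [ 0.979  0.203 -0.     0.   ] [ 0.4  0.2 -0.7] 0.263 68.97807776927948 [ 0.35  0.26  1.45 -0.    1.43  1.51]
```

View pics/c6.png

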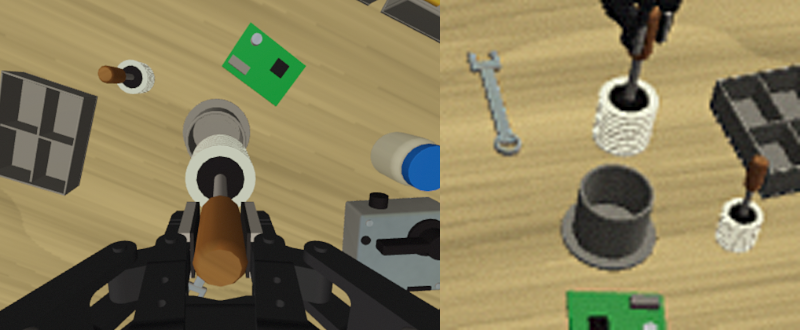

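The brush hangs over the holder (cup mouth at about (614,190) in the scene crop). This is the position it was picked from, so I'm lowering it.

>>> {"fn": "send_rows", "kwargs": {
  "translation": [
    [0, 0.001, -0.02],
    [0, 0, -0.03],
    [0, 0, -0.03],
    [0, 0, -0.03],
    [0, 0, -0.02],
    [0, 0, -0.01],
    [0, 0, 0],
    [0, 0, 0]
  ],
  "twist": [0, 0, 0, 0, 0, 0, 0, 0],
  "jaw": [1, 1, 1, 1, 1, 1, 1, 1]
}}

```text
clock: 16.4
ee_pos: [0.5974, 0.2942, 0.1746]
ee_rot: [0.979, 0.204, 0.001, -0.0]
wrist_force: [-0.1, -0.2, -1.2]
grip_width: 0.261
grasp_force: 69.0
```

>>> {"fn": "send_rows", "kwargs": {
  "translation": [
    [0, 0, -0.002],
    [0, 0, -0.002],
    [0, 0, 0],
    [0, 0, 0]
  ],
  "twist": [0, 0, 0, 0],
  "jaw": [1, 1, 1, 1]
}}

```text
clock: 16.8
ee_pos: [0.5966, 0.2943, 0.1697]
ee_rot: [0.979, 0.204, 0.0, -0.0]
wrist_force: [-0.0, -0.0, -0.6]
grip_width: 0.261
grasp_force: 69.0
```

>>> {"fn": "send_rows", "kwargs": {
  "translation": [
    [0, 0, -0.0015],
    [0, 0, 0],
    [0, 0, 0]
  ],
  "twist": [0, 0, 0],
  "jaw": [1, 1, 1]
}}

```text
clock: 17.1
ee_pos: [0.5968, 0.2943, 0.1684]
ee_rot: [0.979, 0.204, 0.0, -0.0]
wrist_force: [-0.8, -0.3, 1.0]
grip_width: 0.265
grasp_force: 69.3
```

>>> {"fn": "send_rows", "kwargs": {
  "translation": [
    [0, 0, -0.0005],
    [0, 0, 0],
    [0, 0, 0],
    [0, 0, 0],
    [0, 0, 0],
    [0, 0, 0],
    [0, 0, 0],
    [0, 0, 0]
  ],
  "twist": [0, 0, 0, 0, 0, 0, 0, 0],
  "jaw": [1, 1, 0.7, 0.6, 0.5, 0.3, 0.1, 0],
  "force": 20
}}

```text
clock: 17.9
ee_pos: [0.5965, 0.2942, 0.1671]
ee_rot: [0.979, 0.204, -0.0, 0.0]
wrist_force: [0.1, 0.3, 0.3]
grip_width: 0.982
grasp_force: 0.0
```

>>> {"fn": "send_rows", "kwargs": {
  "translation": [
    [0, 0, 0],
    [0, 0, 0.015],
    [0, 0, 0.03],
    [0, 0, 0.04],
    [0, 0, 0.035],
    [0, 0, 0],
    [0, 0, 0]
  ],
  "twist": [0, 0, 0, 0, 0, 0, 0],
  "jaw": [0, 0, 0, 0, 0, 0, 0]
}}

```text
clock: 18.6
ee_pos: [0.5974, 0.2945, 0.2904]
ee_rot: [0.979, 0.204, 0.002, -0.0]
wrist_force: [0.1, 0.0, -0.2]
grip_width: 0.999
grasp_force: 0.0
```

```bash
python3 - <<'E'
from h import *
st(); s=capture('scene'); im,_=wlook('w7')
save('c7',np.hstack([cv2.resize(im,(440,330)),cv2.resize(s[150:260,310:430],(360,330),interpolation=cv2.INTER_CUBIC)]))
P=np.array([.584,-.050]); y=.455; last=P
for th in np.arange(0,66,6):   # off->on, ccw; trailing side is clockwise side
    f=y+np.pi/2+np.radians(th); X=P+.062*np.array([np.cos(f),np.sin(f)])-.0225*np.array([-np.sin(f),np.cos(f)])
    if th==0: u=-np.array([-np.sin(f),np.cos(f)]); print('pre',np.round(X+.0155*u,4))
    print(th,np.round(X,4),np.round(X-last,4)); last=X
E
```

```text
18.6 [0.5974 0.2945 0.2904] [ 0.979  0.204  0.002 -0.   ] [ 0.1  0.  -0.2] 0.999 0.0 [0.35 0.27 1.47 0.   1.39 1.51]
pre [0.5909 0.0224]
0 [0.577  0.0156] [-0.007   0.0656]
6 [0.5701 0.0145] [-0.0068 -0.0011]
12 [0.5635 0.0127] [-0.0067 -0.0018]
18 [0.557  0.0102] [-0.0064 -0.0025]
24 [0.5509 0.007 ] [-0.0061 -0.0031]
30 [0.5451 0.0033] [-0.0058 -0.0038]
36 [ 0.5398 -0.0011] [-0.0054 -0.0044]
42 [ 0.5349 -0.006 ] [-0.0049 -0.0049]
48 [ 0.5306 -0.0113] [-0.0043 -0.0054]
54 [ 0.5268 -0.0171] [-0.0037 -0.0058]
60 [ 0.5237 -0.0233] [-0.0031 -0.0062]
```

View pics/c7.png

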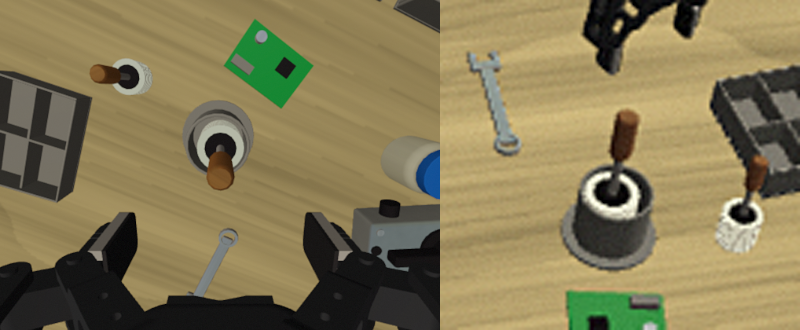

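The brush is upright in its holder (scene crop head (612,195)). Next I'll push the handle back on from its +x side.

>>> {"fn": "send_rows", "kwargs": {
  "translation": [
    [0, -0.03, 0],
    [0, -0.04, 0],
    [0, -0.04, 0],
    [0, -0.04, 0],
    [0, -0.04, 0],
    [-0.003, -0.04, 0],
    [-0.0035, -0.0275, 0],
    [0, -0.015, 0],
    [0, 0, 0],
    [0, 0, 0]
  ],
  "twist": [0, 0, 0, 0, 0, 0, 0, 0, 0, 0],
  "jaw": [0, 0.5, 1, 1, 1, 1, 1, 1, 1, 1]
}}

```text
clock: 19.7
ee_pos: [0.5898, 0.0225, 0.2864]
ee_rot: [0.979, 0.204, -0.001, -0.001]
wrist_force: [-0.5, 0.1, 0.5]
grip_width: 0.001
grasp_force: 0.0
```

>>> {"fn": "send_rows", "kwargs": {
  "translation": [
    [0, 0, -0.04],
    [0, 0, -0.045],
    [0, 0, -0.045],
    [0, 0, -0.04],
    [0, 0, -0.022],
    [0, 0, 0],
    [0, 0, 0]
  ],
  "twist": [0, 0, 0, 0, 0, 0, 0],
  "jaw": [1, 1, 1, 1, 1, 1, 1]
}}

```text
clock: 20.4
ee_pos: [0.5902, 0.0231, 0.0953]
ee_rot: [0.979, 0.205, -0.0, -0.0]
wrist_force: [0.5, -0.0, 0.4]
grip_width: -0.003
grasp_force: 0.0
```

>>> {"fn": "send_rows", "kwargs": {
  "translation": [
    [-0.007, -0.0035, 0],
    [-0.007, -0.0035, 0],
    [-0.0068, -0.0011, 0],
    [-0.0067, -0.0018, 0],
    [-0.0064, -0.0025, 0],
    [-0.0061, -0.0031, 0],
    [-0.0058, -0.0038, 0],
    [-0.0054, -0.0044, 0],
    [-0.0049, -0.0049, 0],
    [-0.0043, -0.0054, 0]
  ],
  "twist": [0, 0, 0.105, 0.105, 0.105, 0.105, 0.105, 0.105, 0.105, 0.105],
  "jaw": [1, 1, 1, 1, 1, 1, 1, 1, 1, 1]
}}

```text
clock: 21.4
ee_pos: [0.5315, -0.0126, 0.0978]
ee_rot: [0.81, 0.587, 0.003, 0.002]
wrist_force: [1.8, 1.2, 1.0]
grip_width: -0.004
grasp_force: 0.6
```

>>> {"fn": "send_rows", "kwargs": {
  "translation": [
    [-0.0037, -0.0058, 0],
    [-0.0031, -0.0062, 0],
    [0, 0, 0],
    [0, 0.01, 0.03],
    [0, 0, 0.05],
    [0, 0, 0.05],
    [0, 0, 0.05],
    [0, 0, 0],
    [0, 0, 0]
  ],
  "twist": [0.105, 0.105, 0, 0, 0, 0, 0, 0, 0],
  "jaw": [1, 1, 1, 1, 1, 1, 1, 1, 1]
}}

```text
clock: 22.3
ee_pos: [0.524, -0.0144, 0.2784]
ee_rot: [0.746, 0.666, 0.002, 0.002]
wrist_force: [-0.6, -0.2, -0.9]
grip_width: -0.004
grasp_force: 0.0
```

```bash
python3 - <<'E'
from h import *
st(); im,M=wlook('w8'); s=capture('scene')
save('c8',np.vstack([np.hstack([cv2.resize(im,(400,300)),cv2.resize(s[150:270,200:360],(400,300),interpolation=cv2.INTER_CUBIC)]),
 np.hstack([cv2.resize(s[150:270,100:260],(400,300)),cv2.resize(s[150:270,330:490],(400,300))])]))
E
```

```text
22.3 [ 0.524  -0.0144  0.2784] [0.746 0.666 0.002 0.002] [-0.6 -0.2 -0.9] -0.004 0.0 [-0.16 -0.02  1.83  0.    1.33 -0.05]
```

View pics/c8.png

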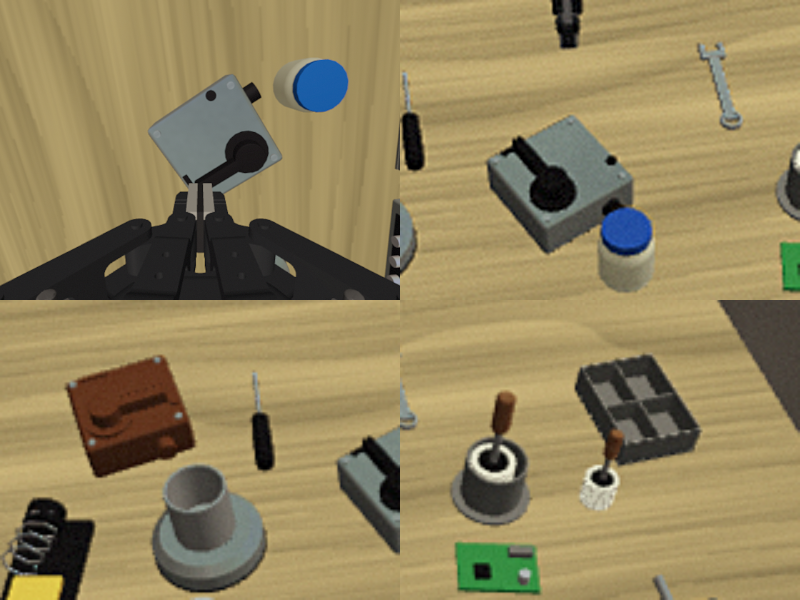

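The handle points at the bar again (scene crop (515,145)) and the brush stands in its holder. I'll compare with the start picture to check the handle is fully on before handing in.

```bash
python3 - <<'E'
from h import *
a=np.load('scene.npy').astype(int); b=capture('scene').astype(int)
for n,(x,y,w,h) in dict(iso=(232,192,65,60),brush=(345,180,45,62),pot=(155,210,55,60),jar=(275,230,32,38),small=(400,200,20,40)).items():
    d=np.abs(a-b)[y:y+h,x:x+w].max(2); print(n,(d>50).sum(),d.max())
if (np.abs(a-b)[192:252,232:297].max(2)>50).sum()<25: print(order.hand_in())
E
```

```text
iso 0 21
brush 71 206
pot 0 18
jar 0 16
small 0 14
the job is handed in; nothing more can be done
None
```

I handed the job in. The isolator was pushed off, the brush was worked twice down to the pot floor and up to the rim, the brush is back in its holder, and the handle is fully on. The other items I compared against the start picture (pot, jar, small brush) have not moved; the rest were only looked at.

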